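# Turn the card rests over on the curing plate

## Robot

A 6-joint arm with a two-finger parallel gripper is mounted at the origin on the work surface. World frame = base frame: x ahead of the robot, y to its left, z up, the work surface at z = 0. Lengths are in m, angles in rad, forces in N, time in s.
With the tool pointing down it reaches from about 0.3 to 0.825 m from the base axis. Payload 5.4 kg.
Tool frame: the origin (TCP) lies at the very end of the fingers, on their centre line; the grasp point (between the pads) lies 19 mm behind it; z points along the fingers, y is the line along which they close (so a half turn about z gives the same grasp; the last joint's range is limited). The gripper opens to 92 mm and grips with 3 to 60 N. Pads are 20 mm wide; open, the fingers measure 128 mm over their backs; the gripper's body (75 mm by 189 mm) begins 69 mm behind the grasp point.
Start: joints at [1.034, 0.158, 1.597, -0, 1.386, -0.21], TCP at [0.185, 0.545, 0.215] pointing down, gripper open.
Joint ranges: [-2.91, 2.91], [-0.94, 2.29], [0.18, 2.7], [-1.29, 4.43], [0.17, 2.64], [-3, 3]. Speed limits (rad/s): [2.57, 2.57, 3.14, 3.14, 3.14, 3.14].

## Interface

Orientations are given as a rotation vector (axis times angle).
In Python, from workcell import bot gives the robot as it stands. Calls block until the motion is done:
- bot.goto(position, orientation): joint-space move of the TCP to a pose.
- bot.line_to(position, rot=None, max_speed=0.15): straight line of the TCP; rot=None keeps the orientation; max_speed is the mean speed in m/s.
- bot.set_joints(angles): joint-space move.
- bot.set_gripper(opening, newtons=None): opening from 0.0 (shut) to 1.0 (fully open); newtons is the grip in N (None keeps the last); returns when the fingers have stopped.
- bot.hold(seconds).
- bot.inverse_kinematics(position, orientation): joint angles nearest the present ones, or None.
- bot.read_camera(name): name is "side" or "top" or "wrist"; returns a dict with "pixels" (480x640x3 uint8, blue, green, red), "fx", "fy", "cx", "cy" (pixels), "R" (3x3) and "t" (3): a world point X has camera coordinates R X + t. Camera axes: x right, y down, z forward; pixel columns grow to the right and rows downward; lengths in m; the calibration is good to about 2 mm. The wrist camera is an equidistant fisheye: a pixel r from the principal point sees the ray r / f radians off the axis. A picture is of the moment at which its call begins. There is no depth.
A pose or a line that the arm cannot do raises bot.MotionError and nothing moves.
- bot.job_done(): hands the job in; it is judged then, once.
Readings, each from a call of its own:
- bot.current_clock(): time.
- bot.current_joints(): joint angles.
- bot.current_joint_vel(): joint speeds.
- bot.current_effort(): joint torques, N m.
- bot.current_ee_pos(): TCP position.
- bot.current_tool_rot(): TCP orientation.
- bot.current_contact_force(): force on the tool from outside, world axes, zero at the start.
- bot.current_ft_torque(): the same for the moment, N m.
- bot.current_opening(): opening from 0.0 (shut) to 1.0 (fully open).
- bot.current_grip_force(): force on a finger pad.
Only numpy, scipy, OpenCV 4.12 (cv2) and the standard library are available. Lean on these libraries where they do the work, as an engineer would, in place of code of your own. Each camera call takes 0.05 s, during which the arm holds its last target. There are 200 camera calls.

## Task

Push the red stop button of the curing plate fully in, and leave it in for as long as you handle the resin card rests. Tip every L-shaped rest over its heel edge from its pale leg onto its brown leg, not lifting it clear of what it lies on until it has tipped, and stand it on its brown leg, wholly on the glass of the plate. When all are loaded, twist the stop's collar clockwise so that the button springs back up, and leave the silver hood and the two lenses where they are.

Things in the scene. Friction and masses are not known exactly. Their poses are not given: they have to be found in the camera images.
- rest1: L-shaped resin card rest, 55 g, one of 3 or 4 alike (None if absent): two legs at a right angle, each 46 mm long measured from the outer corner, 12 thick, 36 wide; one pale cream, one dark brown. Origin: middle of the heel edge (outer corner line), x along the pale leg, z along the brown leg, y along the heel. Starts lying on the pale leg, z up; tipped over, x is up and the heel is on the surface again.
- rest1_foot (a point): middle of the outer face (sole) of that rest's brown leg, 23 mm from the heel edge along z; axes as the rest. (A mid-brown gusset, also 36 mm wide, fills the inner corner of the L out to 32 mm from the heel edge along the bisector of the legs, so the two side faces can be gripped there.)
- rest2: L-shaped resin card rest, 55 g, one of 3 or 4 alike (None if absent): two legs at a right angle, each 46 mm long measured from the outer corner, 12 thick, 36 wide; one pale cream, one dark brown. Origin: middle of the heel edge (outer corner line), x along the pale leg, z along the brown leg, y along the heel. Starts lying on the pale leg, z up; tipped over, x is up and the heel is on the surface again.
- rest2_foot (a point): middle of the outer face (sole) of that rest's brown leg, 23 mm from the heel edge along z; axes as the rest. (A mid-brown gusset, also 36 mm wide, fills the inner corner of the L out to 32 mm from the heel edge along the bisector of the legs, so the two side faces can be gripped there.)
- rest3: L-shaped resin card rest, 55 g, one of 3 or 4 alike (None if absent): two legs at a right angle, each 46 mm long measured from the outer corner, 12 thick, 36 wide; one pale cream, one dark brown. Origin: middle of the heel edge (outer corner line), x along the pale leg, z along the brown leg, y along the heel. Starts lying on the pale leg, z up; tipped over, x is up and the heel is on the surface again.
- rest3_foot (a point): middle of the outer face (sole) of that rest's brown leg, 23 mm from the heel edge along z; axes as the rest. (A mid-brown gusset, also 36 mm wide, fills the inner corner of the L out to 32 mm from the heel edge along the bisector of the legs, so the two side faces can be gripped there.)
- rest4: L-shaped resin card rest, 55 g, one of 3 or 4 alike (None if absent): two legs at a right angle, each 46 mm long measured from the outer corner, 12 thick, 36 wide; one pale cream, one dark brown. Origin: middle of the heel edge (outer corner line), x along the pale leg, z along the brown leg, y along the heel. Starts lying on the pale leg, z up; tipped over, x is up and the heel is on the surface again.
- rest4_foot (a point): middle of the outer face (sole) of that rest's brown leg, 23 mm from the heel edge along z; axes as the rest. (A mid-brown gusset, also 36 mm wide, fills the inner corner of the L out to 32 mm from the heel edge along the bisector of the legs, so the two side faces can be gripped there.)
- plate: flat curing plate fixed on the bench, dark steel, 230 mm (x) by 310 mm (y) by 8 mm high; its flush pale blue glass is 200 mm (x) by 280 mm (y), in the middle of the top. Origin: centre of the underside, z up; the glass is at z = 8 mm. It does not move.
- stop (a joint): travel of the red stop button in m: 0 up, 0.007 fully in. Spring-loaded with a snap: it takes about 3 N to press at its middle, goes over centre at 0.0035 and then stays in; it stops hard at 0.007. It and the collar go down and turn together.
- stop_cap (a point): middle of the top of the stop's round red cap (29 mm across), 82 mm above the bench when up. The cap moves down and does not turn; it stands 10 mm above the collar. Press here, not on the collar. Stop stands on a fixed yellow box 85 by 85 by 40 mm.
- stop_collar (a joint): turn of the ribbed red collar under the cap, in rad, growing anticlockwise seen from above: 0 when the stop is up, 1.0 when it is in (pressing the cap drives it, 7 mm to 1 rad). Turning it clockwise back past about 0.5 (about 0.02 N m) makes the button snap up.
- stop_grip (a point): centre of the collar, on its vertical axis, to be gripped across from above at any yaw: collar 42 mm across (44 over its ribs, which only show) and 22 mm high, from 11 mm below this point to 11 mm above it; when in, its underside is 3 mm above the yellow box
- hood: tarnished silver viewer hood, 70 by 112 by 68 mm high, loose; leave it. Origin: centre of its underside
- lens1: clear glass lens with a brass rim, 41 mm across, 12 mm thick, lying loose; leave it. Origin: centre of its underside
- lens2: clear glass lens with a brass rim, 41 mm across, 12 mm thick, lying loose; leave it. Origin: centre of its underside

How it is judged:
On the way, in this order (a step that is already met when the one before it is completed fails the run):
1. the stop button is pushed fully in (value of joint stop above 0.005 m), for 0.3 s.
2. every rest stands on its brown leg on the glass, with the stop still in (angle between each of rest1, rest2, rest3, rest4's own x axis and vertical below 0.1 rad and x of rest1_foot in the frame of plate between -0.085 and 0.085 m and y of rest1_foot in the frame of plate between -0.125 and 0.125 m and z of each of rest1_foot, rest2_foot, rest3_foot, rest4_foot in the frame of plate below 0.012 m and linear speed of each of rest1, rest2, rest3, rest4 below 0.02 m/s and x of rest2_foot in the frame of plate between -0.085 and 0.085 m and y of rest2_foot in the frame of plate between -0.125 and 0.125 m and x of rest3_foot in the frame of plate between -0.085 and 0.085 m and y of rest3_foot in the frame of plate between -0.125 and 0.125 m and x of rest4_foot in the frame of plate between -0.085 and 0.085 m and y of rest4_foot in the frame of plate between -0.125 and 0.125 m and value of joint stop above 0.005 m), for 0.3 s.
3. the stop is released by turning its collar and is up again (value of joint stop below 0.0015 m), for 0.3 s.
At the end, for the whole second after the job is handed in: Every rest present stands at rest on its brown leg (pale leg upright within 0.1 rad) with the middle of that leg's sole over the glass, at least 15 mm inside its edges, and touching it; the stop is up (within 1.5 mm) (angle between each of rest1, rest2, rest3, rest4's own x axis and vertical below 0.1 rad and x of rest1_foot in the frame of plate between -0.085 and 0.085 m and y of rest1_foot in the frame of plate between -0.125 and 0.125 m and z of each of rest1_foot, rest2_foot, rest3_foot, rest4_foot in the frame of plate below 0.012 m and linear speed of each of rest1, rest2, rest3, rest4 below 0.02 m/s and x of rest2_foot in the frame of plate between -0.085 and 0.085 m and y of rest2_foot in the frame of plate between -0.125 and 0.125 m and x of rest3_foot in the frame of plate between -0.085 and 0.085 m and y of rest3_foot in the frame of plate between -0.125 and 0.125 m and x of rest4_foot in the frame of plate between -0.085 and 0.085 m and y of rest4_foot in the frame of plate between -0.125 and 0.125 m and value of joint stop below 0.0015 m).
It fails at once if a rest is touched by the fingers while the stop is not pushed in (value of joint stop below 0.004 m and (contact force between the fingers and rest1 above 1 N or contact force between the fingers and rest2 above 1 N or contact force between the fingers and rest3 above 1 N or contact force between the fingers and rest4 above 1 N)).
It fails at once if a rest is lifted (heel edge more than 40 mm above the bench) while it is not yet tipped (pale leg still within 33 degrees of level) ((height (world z) of rest1 above 0.04 m and angle between rest1's own x axis and vertical above 1 rad) or (height (world z) of rest2 above 0.04 m and angle between rest2's own x axis and vertical above 1 rad) or (height (world z) of rest3 above 0.04 m and angle between rest3's own x axis and vertical above 1 rad) or (height (world z) of rest4 above 0.04 m and angle between rest4's own x axis and vertical above 1 rad)).
It fails at once if the silver hood or a lens is shifted by more than 30 mm (distance of any of hood, lens1, lens2 from where it was at the start of the episode above 0.03 m).
Of rest1, rest2, rest3, rest4 only 3 to 4 are there at a start; the rules pass over those that are not, and their reading is None.
At some moment in a run one of rest1, rest2, rest3, rest4 may be knocked a few centimetres aside while the robot is not near it.
Once in a run the grip may slacken for a moment while it holds something.
It also fails if it takes over 210 s, if anything falls off the work surface, if the arm or the gripper's body presses on something with over 40 N, if the wrist force passes 120 N, or if a joint passes its speed limit or range.

## Working session

There is one attempt and no reset: what is moved stays moved. The work goes in short steps, each a Python script; the robot and the scene stay as the last script left them, time stands still between calls to the robot, and variables do not carry over. Pictures are saved under pics/ and viewed, at most 14 in all, crops included, and the job is handed in when it is done.

```bash
ls; mkdir -p pics; python3 - <<'E'
from workcell import bot
import cv2
for n in ("top","side"):
    c=bot.read_camera(n); cv2.imwrite(f"pics/{n}0.png",c["pixels"])
    print(n,c["fx"],c["fy"],c["cx"],c["cy"],c["R"],c["t"])
print(bot.current_clock(),bot.current_tool_rot())
E
```

```text
pics
top 550.8747486205347 550.8747486205347 315.433436572697 244.25438618077067 [[ 0.0074477  -0.99980535 -0.01827003]
 [-0.99084884 -0.00491612 -0.13488666]
 [ 0.13477059  0.01910743 -0.99069258]] [-0.03701323  0.59717652  0.98556752]
side 580.0483263289145 580.0483263289145 315.3911835530474 234.3338921306655 [[-9.90249704e-01 -1.39301825e-01  7.24260573e-04]
 [-9.89110089e-02  6.99444961e-01 -7.07808843e-01]
 [ 9.80924829e-02 -7.00979135e-01 -7.06403650e-01]] [0.55467842 0.13724184 1.12066216]
0.1 [-5.10912672e-01 -3.09915745e+00  2.52976998e-03]
```

View pics/top0.png

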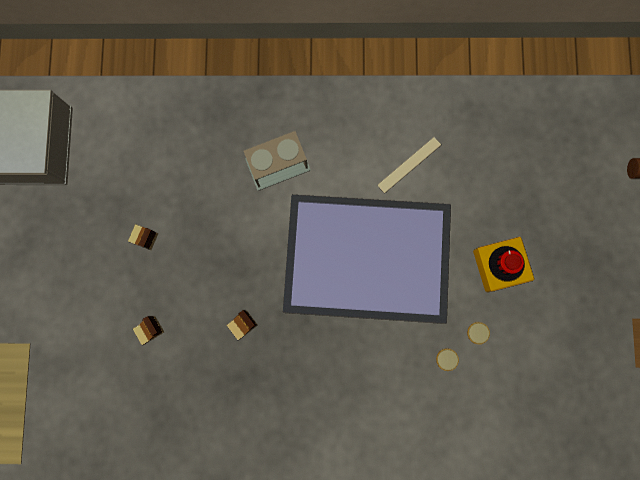

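View pics/side0.png

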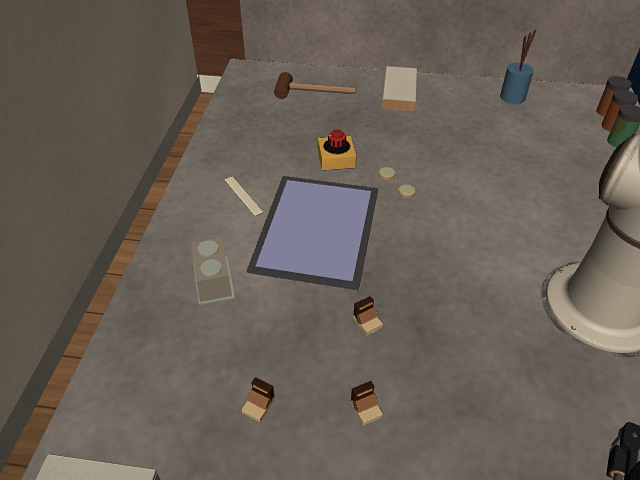

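The top view shows 3 rests at about (142,237), (147,329) and (241,324), each with its pale leg pointing left (+y). It also shows the stop cap at (512,260), the plate, the hood at (277,160) and the lenses at (447,359) and (479,333). The side view agrees, and there is no fourth rest.

```bash
cat > h.py <<'E'
import numpy as np, cv2
from scipy.spatial.transform import Rotation as Rn
from workcell import bot
def ray(c,uv):
    d=np.array([(uv[0]-c["cx"])/c["fx"],(uv[1]-c["cy"])/c["fy"],1.])
    return -c["R"].T@c["t"], c["R"].T@d
def on(c,uv,z):
    o,d=ray(c,uv); return o+d*(z-o[2])/d[2]
def blobs(m,amin=30):
    n,l,s,ce=cv2.connectedComponentsWithStats(m.astype(np.uint8))
    return [(s[i,4],ce[i],l==i) for i in range(1,n) if s[i,4]>=amin]
def hsv(c): return cv2.cvtColor(c["pixels"],cv2.COLOR_BGR2HSV).astype(int)
def proj(c,X):
    p=c["R"]@np.asarray(X)+c["t"]; return np.array([c["fx"]*p[0]/p[2]+c["cx"],c["fy"]*p[1]/p[2]+c["cy"]])
E
python3 - <<'E'
from h import *
np.set_printoptions(precision=4,suppress=True)
for n in ("top","side"):
    c=bot.read_camera(n);H=hsv(c);h,s,v=H[...,0],H[...,1],H[...,2]
    red=((h<6)|(h>174))&(s>200)&(v>90)
    for b in blobs(red): print(n,"red",b[0],b[1],on(c,b[1],.07))
    gl=(h>110)&(h<130)&(s>40)&(v>100)
    for b in blobs(gl,2000):
        r=cv2.minAreaRect(np.argwhere(b[2])[:,::-1].astype(np.float32))
        P=np.array([on(c,q,.008) for q in cv2.boxPoints(r)]); 
        print(n,"glass",on(c,b[1],.008),P[:,:2].tolist(),[np.linalg.norm(P[i]-P[i-1]) for i in range(4)])
    im=c["pixels"]
    rs=[(142,237),(147,329),(241,324)] if n=="top" else [(258,399),(367,402),(368,315)]
    for (u,w) in rs: print(n,(u,w),on(c,(u,w),.015))
    u=[cv2.resize(im[w-25:w+25,q-25:q+25],(260,260),interpolation=cv2.INTER_NEAREST) for q,w in rs]
    U=np.hstack(u); 
    if n=="top": T=U
    else: cv2.imwrite("pics/crops.png",np.vstack([T,U]))
E
```

```text
top red 411 [511.1703 261.8905] [ 0.5632 -0.3841  0.07  ]
top glass [ 0.5753 -0.1326  0.008 ] [[0.48559256993089284, 0.013356170469643096], [0.6863182934376216, 0.0026028726603519736], [0.6679214885200913, -0.28299591940992225], [0.4691053939091651, -0.26520772677571475]] [np.float64(0.2790513784622712), np.float64(0.20101355549085498), np.float64(0.2861906924817322), np.float64(0.19961026845714228)]
top (142, 237) [0.6132 0.3008 0.015 ]
top (147, 329) [0.4385 0.2826 0.015 ]
top (241, 324) [0.4492 0.1057 0.015 ]
side glass [ 0.5757 -0.1188  0.008 ] [[0.6828508645793222, 0.0006076072130706267], [0.7116622673846615, -0.28812766797133893], [0.4690713215882295, -0.2659172807450978], [0.4759874960867969, 0.012598438546785773]] [np.float64(0.20721060122529422), np.float64(0.29016918524789675), np.float64(0.24360555881003004), np.float64(0.2786015781763806)]
side (258, 399) [0.6146 0.2965 0.015 ]
side (367, 402) [0.4351 0.2767 0.015 ]
side (368, 315) [0.447  0.0979 0.015 ]
```

View pics/crops.png

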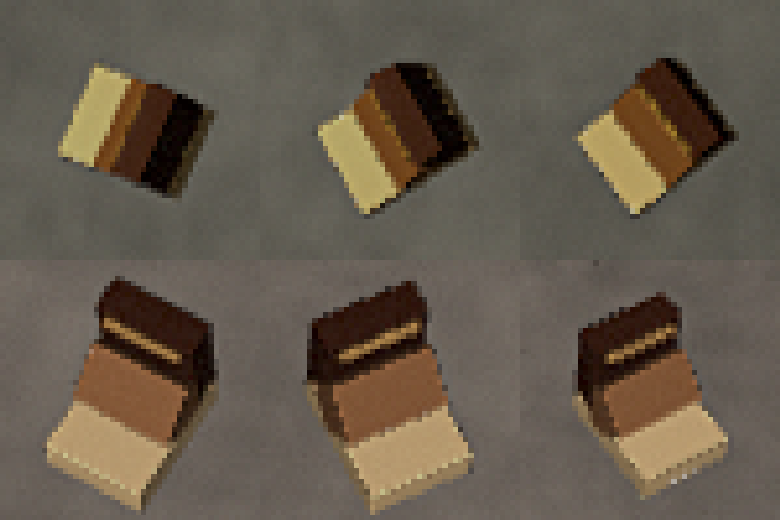

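The crops show the three rests clearly, with pale tread, mid-brown gusset and dark leg. In the top view the pale patch is the z = 12 mm face, x about 33 to 46 mm, so I can get position and yaw from it.

```bash
cat >> h.py <<'E'
PC=np.array([.5753,-.1326])   # glass centre
def rests(zb=0.,roi=lambda p:True):
    """lying rests from the top camera: heel middle xy and yaw of own x axis"""
    c=bot.read_camera("top");H=hsv(c);h,s,v=H[...,0],H[...,1],H[...,2]
    pale=(h>15)&(h<32)&(s>55)&(v>150); out=[]
    for a,ce,m in blobs(pale,40):
        p=on(c,ce,.012+zb)
        if a>400 or not(p[1]>0.0 and .25<p[0]<.8 and p[1]<.45): continue
        q=np.argwhere(m)[:,::-1].astype(float)
        P=np.array([on(c,x,.012+zb)[:2] for x in q])
        r=cv2.minAreaRect((P*1000).astype(np.float32)); bp=cv2.boxPoints(r)/1000
        e=[bp[1]-bp[0],bp[2]-bp[1]]; e.sort(key=np.linalg.norm)
        w=e[1]/np.linalg.norm(e[1]); x=np.array([w[1],-w[0]])
        # dark pixels nearby give the sense
        dk=(v<70)&(s>90); yy,xx=np.nonzero(dk); near=np.hypot(xx-ce[0],yy-ce[1])<25
        D=on(c,(xx[near].mean(),yy[near].mean()),.03)[:2]
        if (D-p[:2])@x>0: x=-x
        mid=bp.mean(0); heel=mid-.0396*x
        out.append(dict(heel=heel,yaw=np.arctan2(x[1],x[0]),x=x,size=[np.linalg.norm(k)+.0017 for k in e],n=a))
    return out,c
E
python3 - <<'E'
from h import *
np.set_printoptions(precision=4,suppress=True)
o,c=rests(); s=bot.read_camera("side")
I=[c["pixels"].copy(),s["pixels"].copy()]
for r in o:
    print(r)
    y=np.array([-r["x"][1],r["x"][0]])
    for cc,im in zip((c,s),I):
        for a,z,b,z2 in [(0,0,.046,0),(0,0,0,.046),(.046,0,.046,.012),(0,.046,.012,.046)]:
            for sg in(-.018,.018):
                A=np.r_[r["heel"]+a*r["x"]+sg*y,z];B=np.r_[r["heel"]+b*r["x"]+sg*y,z2]
                cv2.line(im,tuple(proj(cc,A).round().astype(int)),tuple(proj(cc,B).round().astype(int)),(0,255,0),1)
rows=[]
for cc,im in zip((c,s),I):
    k=[]
    for r in o:
        u=proj(cc,np.r_[r["heel"],.015]).astype(int); k.append(cv2.resize(im[u[1]-25:u[1]+25,u[0]-25:u[0]+25],(260,260),interpolation=0))
    rows.append(np.hstack(k))
cv2.imwrite("pics/chk.png",np.vstack(rows))
E
```

```text
{'heel': array([0.6062, 0.2795], dtype=float32), 'yaw': np.float32(1.2141023), 'x': array([0.3492, 0.9371], dtype=float32), 'size': [np.float32(0.015728394), np.float32(0.03632421)], 'n': np.int32(131)}
{'heel': array([0.4631, 0.0859], dtype=float32), 'yaw': np.float32(2.2403607), 'x': array([-0.6206,  0.7841], dtype=float32), 'size': [np.float32(0.016946396), np.float32(0.03707671)], 'n': np.int32(154)}
{'heel': array([0.4492, 0.2622], dtype=float32), 'yaw': np.float32(2.1264338), 'x': array([-0.5275,  0.8496], dtype=float32), 'size': [np.float32(0.016068775), np.float32(0.036959104)], 'n': np.int32(143)}
```

View pics/chk.png

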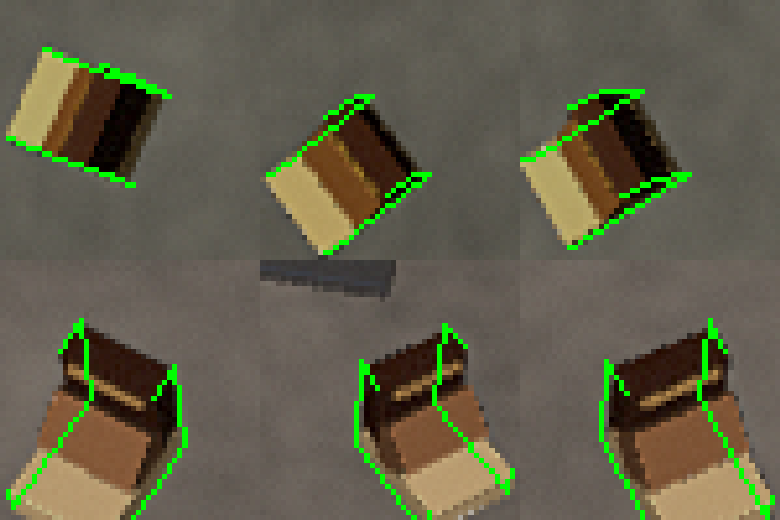

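```bash
cat >> h.py <<'E'
D=.016
def Rrest(yaw,th):
    """rest orientation: pale leg at yaw, tipped by th over the heel"""
    return Rn.from_euler("z",yaw).as_matrix()@Rn.from_euler("y",-th).as_matrix()
def tool(heel,yaw,th,sg,back=0.,d=D):
    """TCP pose gripping a rest (heel middle xyz, yaw, tip th); back = retreat along tool axis"""
    R=Rrest(yaw,th); z=R@np.array([-1,0,-1])/2**.5; y=sg*R[:,1]
    T=np.c_[np.cross(y,z),y,z]
    return np.asarray(heel)-z*(d+back), Rn.from_matrix(T).as_rotvec()
E
python3 - <<'E'
from h import *
np.set_printoptions(precision=2,suppress=True)
o,c=rests(); s=bot.read_camera("side")
for r in o:
  for sg in(1,-1):
    L=[]
    for th,b in((0,.1),(0,0),(.39,0),(.78,0),(1.2,0),(np.pi/2,0)):
        q=bot.inverse_kinematics(*tool(np.r_[r["heel"],.001],r["yaw"],th,sg,b)); L.append(q)
    print(r["heel"],sg,[None if q is None else np.array(q) for q in L])
for dx,dy in((0,.08),(0,0),(0,-.08)):
  for sg in(1,-1):
    ok=[]
    for k in range(24):
        yaw=k*np.pi/12; zr=-np.array([np.cos(yaw),np.sin(yaw)])
        h=PC+[dx,dy]-.023*zr
        if all(bot.inverse_kinematics(*tool(np.r_[h,z],yaw,np.pi/2,sg)) is not None for z in(.01,.1)): ok.append(k*15)
    print(dy,sg,ok)
rs=[]
for cc in(c,s):
    u=proj(cc,(.563,-.384,.07)).astype(int); print(u-25)
    rs.append(cv2.resize(cc["pixels"][u[1]-25:u[1]+25,u[0]-25:u[0]+25],(380,380),interpolation=0))
cv2.imwrite("pics/stop.png",np.hstack(rs))
E
```

```text
[0.61 0.28] 1 [None, array([ 0.49,  1.21,  0.65, -0.51,  1.88, -2.3 ]), array([ 0.39,  0.86,  1.09, -0.29,  1.47, -2.32]), array([ 0.25,  0.6 ,  1.44, -0.  ,  1.1 , -2.53]), None, array([-0.12,  0.48,  1.88,  1.06,  0.91,  2.63])]
[0.61 0.28] -1 [None, array([ 0.49,  1.21,  0.65, -0.51,  1.88,  0.84]), array([ 0.39,  0.86,  1.09, -0.29,  1.47,  0.82]), array([ 0.25,  0.6 ,  1.44, -0.  ,  1.1 ,  0.61]), array([0.06, 0.45, 1.73, 0.51, 0.86, 0.1 ]), array([-0.12,  0.48,  1.88,  1.06,  0.91, -0.51])]
[0.46 0.09] 1 [array([ 0.6 ,  0.11,  2.16, -0.95,  1.05, -2.64]), array([ 0.42,  0.27,  2.17, -1.13,  0.86, -2.53]), None, array([-0.07,  0.15,  2.03, -0.  ,  0.95,  2.4 ]), array([-0.26,  0.38,  1.82,  0.25,  1.29,  2.1 ]), array([-0.36,  0.65,  1.6 ,  0.37,  1.6 ,  1.98])]
[0.46 0.09] -1 [array([ 0.6 ,  0.11,  2.16, -0.95,  1.05,  0.5 ]), array([ 0.42,  0.27,  2.17, -1.13,  0.86,  0.61]), array([ 0.17,  0.1 ,  2.16, -0.52,  0.75, -0.14]), array([-0.07,  0.15,  2.03, -0.  ,  0.95, -0.74]), array([-0.26,  0.38,  1.82,  0.25,  1.29, -1.04]), array([-0.36,  0.65,  1.6 ,  0.37,  1.6 , -1.16])]

[... 580 characters left out ...]
71]), array([-0.1 ,  0.58,  1.72,  0.59,  1.43, -0.94])]
0.08 1 [0, 30, 45, 60, 75, 90, 105, 120, 135, 150, 165, 180, 195, 210, 225, 240, 255, 270, 285, 300]
0.08 -1 [0, 15, 30, 45, 60, 75, 90, 105, 120, 135, 150, 165, 180, 195, 210, 225, 240, 255, 270, 285, 300]
0 1 [15, 30, 45, 60, 75, 90, 105, 120, 135, 150, 165, 180, 195, 210, 225, 240, 255, 270, 285, 300, 345]
0 -1 [0, 15, 30, 45, 60, 75, 90, 105, 120, 135, 150, 165, 180, 195, 210, 225, 240, 255, 270, 285, 345]
-0.08 1 [15, 30, 45, 60, 75, 90, 105, 120, 135, 150, 165, 180, 195, 210, 225, 240, 255, 270, 285, 345]
-0.08 -1 [0, 15, 30, 45, 60, 75, 90, 105, 120, 135, 150, 165, 180, 195, 210, 225, 240, 255, 270, 285, 345]
[486 237]
[311 111]
```

View pics/stop.png

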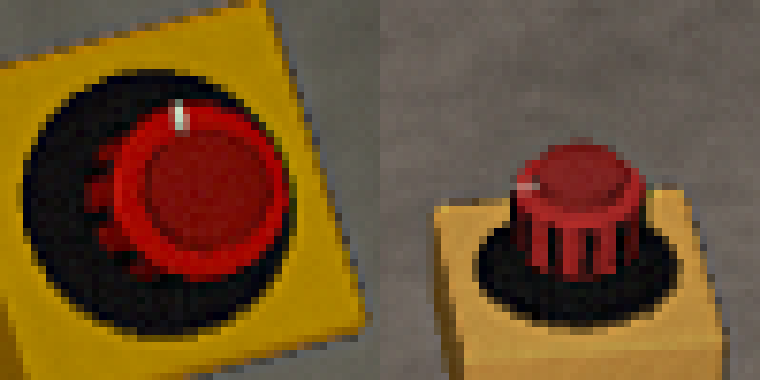

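Stop crops: the cap top is centred at about (513.2, 261.7) in the top view and (337.6, 134.4) in the side view. I triangulate it and press.

```bash
cat >> h.py <<'E'
def down(yaw):  # tool down, closing axis at yaw+90
    return (Rn.from_euler("z",yaw)*Rn.from_rotvec([0,np.pi,0])).as_rotvec()
E
python3 - <<'E'
from h import *
np.set_printoptions(precision=4,suppress=True)
c=bot.read_camera("top");s=bot.read_camera("side")
a=on(c,(513.2,261.7),.082);b=on(s,(337.6,134.4),.082);print(a,b)
p=(a+b)/2; print(p); np.save("cap.npy",p)
bot.set_gripper(0.0,20)
bot.goto([p[0],p[1],.2],down(np.arctan2(p[1],p[0])))
bot.line_to([p[0],p[1],.095])
z=.086
while z>.072:
    bot.line_to([p[0],p[1],z],max_speed=.03); f=bot.current_contact_force(); print(round(z,4),f[2],bot.current_ee_pos()[2])
    if abs(f[2])>12: break
    z-=.001
bot.hold(.3)
bot.line_to([p[0],p[1],.16])
c=bot.read_camera("side");u=proj(c,p).astype(int)
cv2.imwrite("pics/stop2.png",cv2.resize(c["pixels"][u[1]-25:u[1]+25,u[0]-25:u[0]+25],(380,380),interpolation=0))
print(bot.current_clock())
E
```

```text
[ 0.5623 -0.3836  0.082 ] [ 0.5595 -0.374   0.082 ]
[ 0.5609 -0.3788  0.082 ]
0.086 -0.09061104660605541 0.08579453539085247
0.085 -0.4479985700344904 0.08503278551154617
0.084 -0.17571360533229272 0.08390272372995525
0.083 0.6818638576460524 0.08288807927241765
0.082 -0.016338430287927475 0.0822521221321342
0.081 1.653377390362912 0.08116980132651493
0.08 0.2335111723920582 0.0797733373868385
0.079 -0.4772782618795306 0.07844646070038055
0.078 -0.2533680341708862 0.07773018959141414
0.077 -0.25498515890250284 0.07691686671137438
0.076 0.4585871933692037 0.0758899349588141
0.075 1.1883301296990738 0.07521662067104627
0.074 4.837983966309652 0.07503872413201229
0.073 8.225980135082885 0.07492127395970186
10.9583
```

View pics/stop2.png

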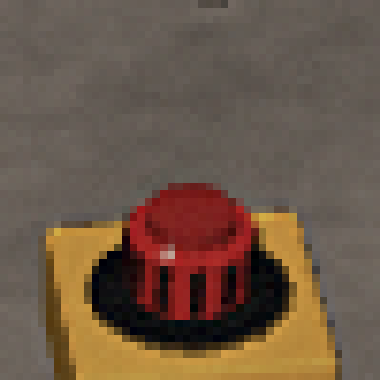

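The button is in: hard stop at z = 0.075, and the collar marker has turned. Now the rest nearest the plate.

```bash
cat >> h.py <<'E'
U=np.array([.0616,.9981])  # plate long axis (plate +y)
def grip_tip(r,sg=-1):
    h=np.r_[r["heel"],0.]; yaw=float(r["yaw"]); e=np.array([0,0,1.])
    p,R=tool(h,yaw,0,sg); bot.set_gripper(.75,25)
    bot.goto(p+.12*e,R); bot.line_to(p+.0005*e,R)
    bot.set_gripper(0,25); print("closed",bot.current_opening()*92,bot.current_grip_force())
    f0=bot.current_contact_force()[2]; lift=0.
    for th in np.linspace(0,np.pi/2,10)[1:]:
        p,R=tool(h+lift*e,yaw,th,sg); bot.line_to(p,R,max_speed=.04)
        f=bot.current_contact_force()[2]-f0
        print(round(th,2),round(f,1),end="; ")
        if f>6: lift+=.001
    print("lift",lift,"open",bot.current_opening()*92)
    return lift
def place(slot,yaw0,lift,heel0,yaw,sg=-1):
    e=np.array([0,0,1.])
    p,R=tool(np.r_[heel0,lift],yaw0,np.pi/2,sg); bot.line_to(p+.13*e,R)
    print("lifted",bot.current_opening()*92,bot.current_grip_force())
    zr=-np.array([np.cos(yaw),np.sin(yaw)])
    h=np.r_[PC+slot*U-.023*zr,.0]
    p,R=tool(h,yaw,np.pi/2,sg)
    bot.goto(p+.13*e,R); bot.line_to(p+.014*e,R); bot.hold(.2)
    print("over",bot.current_opening()*92,bot.current_grip_force())
    f0=bot.current_contact_force()[2]; z=.012
    while z>.003:
        bot.line_to(p+z*e,R,max_speed=.03); f=bot.current_contact_force()[2]-f0
        if f>4: break
        z-=.001
    print("down at",z,f); bot.hold(.1)
    bot.set_gripper(.62); bot.line_to(p+(z+.001)*e-R_z(R)*.07,R); bot.line_to(bot.current_ee_pos()+.1*e,R)
def R_z(R): return Rn.from_rotvec(R).as_matrix()[:,2]
E
python3 - <<'E'
from h import *
bot.line_to(bot.current_ee_pos()+np.array([0,0,.1]))
o,c=rests()
print(o)
r=min(o,key=lambda r:r["heel"][1])
l=grip_tip(r); 
c=bot.read_camera("side"); cv2.imwrite("pics/tip1.png",c["pixels"][150:450,150:550])
np.save("r.npy",[*r["heel"],r["yaw"],l]); print(bot.current_clock())
E
```

```text
[{'heel': array([0.60622895, 0.27945626], dtype=float32), 'yaw': np.float32(1.2141023), 'x': array([0.3491784, 0.9370563], dtype=float32), 'size': [np.float32(0.015728394), np.float32(0.03632421)], 'n': np.int32(131)}, {'heel': array([0.46310434, 0.08590891], dtype=float32), 'yaw': np.float32(2.2403607), 'x': array([-0.6206445,  0.7840921], dtype=float32), 'size': [np.float32(0.016946396), np.float32(0.03707671)], 'n': np.int32(153)}, {'heel': array([0.44915685, 0.26219046], dtype=float32), 'yaw': np.float32(2.1264338), 'x': array([-0.5274849,  0.8495644], dtype=float32), 'size': [np.float32(0.016068775), np.float32(0.036959104)], 'n': np.int32(144)}]
closed 35.63724409485451 25.000582225620747
0.17 2.7; 0.35 1.4; 0.52 1.2; 0.7 -0.3; 0.87 0.3; 1.05 -0.7; 1.22 0.4; 1.4 -0.7; 1.57 -0.9; lift 0.0 open 35.630639233980006
19.6167
```

View pics/tip1.png

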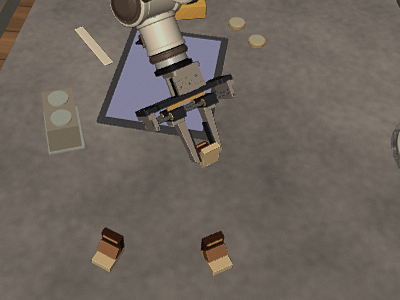

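Tipped cleanly: the rest is held upright at crop (208,153). Next I place it at the +y slot.

```bash
python3 - <<'E'
from h import *
r=np.load("r.npy"); place(.08,r[2],r[3],r[:2],1.75)
c=bot.read_camera("side"); cv2.imwrite("pics/pl1.png",cv2.resize(c["pixels"][150:330,230:470],(480,360)))
print(bot.current_clock())
E
```

```text
lifted 35.24729646835556 24.999823942780495
over 35.55425492654173 24.999990239739418
down at 0.005999999999999997 7.614770434721696
26.2667
```

View pics/pl1.png

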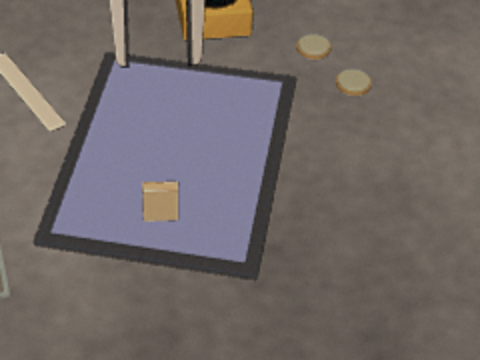

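Rest 1 stands on the glass (crop (160,200)). Next is the rest near (0.45, 0.26).

```bash
cat > run.py <<'E'
from h import *
import sys
slot=float(sys.argv[1]); yaw=float(sys.argv[2]); tag=sys.argv[3]
p=bot.current_ee_pos(); bot.line_to([p[0],p[1],.24])
o,c=rests(); print([(q["heel"],q["yaw"],q["size"]) for q in o])
r=min(o,key=lambda r:r["heel"][0])
l=grip_tip(r); place(slot,float(r["yaw"]),l,r["heel"],yaw)
c=bot.read_camera("side"); cv2.imwrite(f"pics/{tag}.png",c["pixels"][100:450,150:550])
print(bot.current_clock())
E
python3 run.py 0 1.75 pl2
```

```text
[(array([0.60622895, 0.27945626], dtype=float32), np.float32(1.2141023), [np.float32(0.015728394), np.float32(0.03632421)]), (array([0.44946966, 0.26250717], dtype=float32), np.float32(2.1364362), [np.float32(0.016158946), np.float32(0.037000347)])]
closed 35.69507685852012 25.000355020165443
0.17 -2.8; 0.35 -3.6; 0.52 -2.6; 0.7 -2.7; 0.87 -3.4; 1.05 -0.5; 1.22 2.2; 1.4 2.6; 1.57 2.7; lift 0.0 open 36.09821426583086
lifted 35.64811861802676 24.999937266111374
over 35.74977386177332 24.999938383698463
down at 0.006999999999999997 4.536264927097138
40.6
```

View pics/pl2.png

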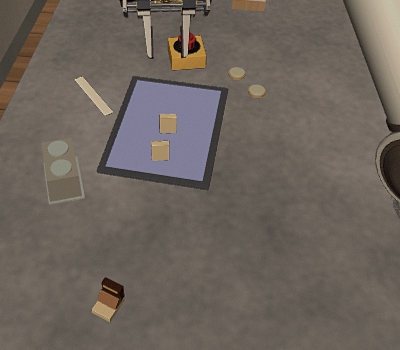

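Two rests stand on the glass (crop (160,150) and (168,123)), and the third is undisturbed. Reach for the third is tight, so I check the approach first.

```bash
python3 - <<'E'
from h import *
o,c=rests(); r=o[0]; print(o)
for sg in(1,-1):
  for z in(0,.03,.05,.06,.08,.12):
    p,R=tool(np.r_[r["heel"],0],float(r["yaw"]),0,sg); print(sg,z,bot.inverse_kinematics(p+[0,0,z],R))
E
```

```text
[{'heel': array([0.60622895, 0.27945626], dtype=float32), 'yaw': np.float32(1.2141023), 'x': array([0.3491784, 0.9370563], dtype=float32), 'size': [np.float32(0.015728394), np.float32(0.03632421)], 'n': np.int32(131)}]
1 0 [ 0.48969533  1.21436219  0.64513398 -0.51467972  1.88211481 -2.30143409]
1 0.03 [ 0.48969533  1.17328282  0.6548573  -0.51990408  1.90936892 -2.31779635]
1 0.05 [ 0.48969533  1.14800977  0.65763989 -0.52397596  1.9288651  -2.32972546]
1 0.06 [ 0.48969533  1.13601005  0.65793396 -0.52620571  1.93899379 -2.33600273]
1 0.08 [ 0.48969533  1.11329879  0.65633112 -0.53108547  1.95998911 -2.34920079]
1 0.12 [ 0.48969533  1.07317172  0.64427089 -0.54274117  2.00483664 -2.37832431]
-1 0 [ 0.48969533  1.21436219  0.64513398 -0.51467972  1.88211481  0.84015856]
-1 0.03 [ 0.48969533  1.17328282  0.6548573  -0.51990408  1.90936892  0.82379631]
-1 0.05 [ 0.48969533  1.14800977  0.65763989 -0.52397596  1.9288651   0.8118672 ]
-1 0.06 [ 0.48969533  1.13601005  0.65793396 -0.52620571  1.93899379  0.80558992]
-1 0.08 [ 0.48969533  1.11329879  0.65633112 -0.53108547  1.95998911  0.79239186]
-1 0.12 [ 0.48969533  1.07317172  0.64427089 -0.54274117  2.00483664  0.76326834]
```

```bash
python3 run.py -.08 1.75 pl3
```

```text
[(array([0.60622895, 0.27945626], dtype=float32), np.float32(1.2141023), [np.float32(0.015728394), np.float32(0.03632421)])]
closed 35.81061949923503 25.000249966979027
0.17 -2.2; 0.35 -2.7; 0.52 -2.0; 0.7 -1.9; 0.87 -1.1; 1.05 -1.3; 1.22 -2.2; 1.4 -2.1; 1.57 -0.2; lift 0.0 open 35.59200850102066
lifted 35.492954136103286 24.999857246875763
over 35.66718961665599 24.999966323375702
down at 0.006999999999999997 4.812789762249001
55.6
```

View pics/pl3.png

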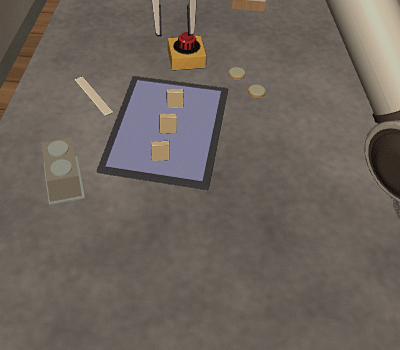

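All three stand on the glass (crop (175,98), (168,123), (160,150)), and the stop is still in. I re-measure the stop axis from the red top in both views and check the placements.

```bash
python3 - <<'E'
from h import *
np.set_printoptions(precision=4,suppress=True)
bot.line_to(bot.current_ee_pos()+np.array([0,0,.06])); 
bot.goto([.40,.0,.30],down(0))
rs=[]
for n in("top","side"):
    c=bot.read_camera(n);H=hsv(c);h,s,v=H[...,0],H[...,1],H[...,2]
    u=proj(c,(.5615,-.38,.075)).astype(int)
    win=np.zeros(h.shape,bool); win[u[1]-30:u[1]+30,u[0]-30:u[0]+30]=1
    red=((h<8)|(h>172))&(s>120)&(v>70)&win
    for a,ce,m in blobs(red,20):
        ys,xs=np.nonzero(m); print(n,a,ce,xs.min(),xs.max(),ys.min(),ys.max(),on(c,ce,.065))
    yb=(h>15)&(h<30)&(s>130)&(v>90)&win
    print(n,u-25)
    rs.append(cv2.resize(c["pixels"][u[1]-25:u[1]+25,u[0]-25:u[0]+25],(400,400),interpolation=0))
    if n=="top":
        pale=(h>12)&(h<34)&(s>55)&(v>110)
        for a,ce,m in blobs(pale,30):
            p=on(c,ce,.054)
            if abs(p[0]-PC[0])<.12 and abs(p[1]-PC[1])<.15: 
                d=p[:2]-PC; print("rest",a,p[:2],"plate xy",d@[U[1],-U[0]],d@U)
cv2.imwrite("pics/stop3.png",np.hstack(rs)); print(bot.current_clock())
E
```

```text
top 443 [509.6433 262.0722] 496 521 251 273 [ 0.5634 -0.383   0.065 ]
top [484 237]
rest 148 [ 0.5773 -0.0371] plate xy -0.00390661555219042 0.09546801154641235
rest 169 [ 0.572  -0.1166] plate xy -0.004267286467730011 0.01579044978178107
rest 187 [ 0.5674 -0.1964] plate xy -0.003977394730965298 -0.0641370846086287
side 201 [336.4975 139.7015] 329 345 132 149 [ 0.5619 -0.376   0.065 ]
side [311 110]
57.4833
```

View pics/stop3.png

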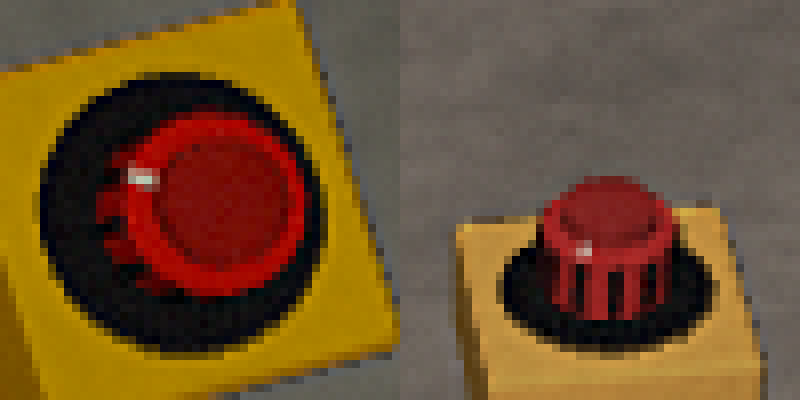

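The stop is in (collar marker rotated left). Foot positions are about (-0.004, +0.079), (-0.004, -0.001) and (-0.004, -0.081) in the plate frame, all well inside. Features in the top view: collar ring (510.7,262.6), cap (511.5,262.4), black ring (506.6,263.6). In the side view: cap (337.5,136.5), black ring (336.8,146.9).

```bash
python3 - <<'E'
from h import *
np.set_printoptions(precision=4,suppress=True)
t=bot.read_camera("top");s=bot.read_camera("side")
for c,uv,z in((t,(510.7,262.6),.065),(t,(511.5,262.4),.075),(t,(506.6,263.6),.042),(s,(337.5,136.5),.075),(s,(336.8,146.9),.042)): print(on(c,uv,z))
# wrist look from above
bot.set_gripper(1.0); p=[.562,-.381,.2]
bot.goto(p,down(0)); w=bot.read_camera("wrist")
print(w["fx"],w["cx"],w["cy"],w["R"],w["t"])
cv2.imwrite("pics/w.png",w["pixels"])
E
```

```text
[ 0.5625 -0.3849  0.065 ]
[ 0.5618 -0.383   0.075 ]
[ 0.563 -0.385  0.042]
[ 0.5597 -0.3753  0.075 ]
[ 0.5608 -0.3786  0.042 ]
371.64829954431775 322.8714974822906 242.7198626250547 [[-0.0014  1.      0.0005]
 [ 0.9651  0.0013  0.2619]
 [ 0.2619  0.0009 -0.9651]] [ 0.381  -0.5692  0.2305]
```

View pics/w.png

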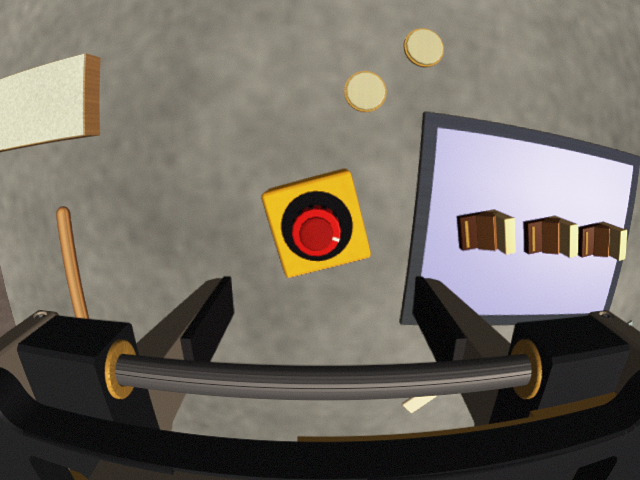

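The wrist view shows the collar centred at about (317,231). That gives y ≈ -0.385, which agrees with the top camera, so I use (0.5625, -0.3845). Next I grip the collar and twist it clockwise.

```bash
python3 - <<'E'
from h import *
x,y=.5625,-.3845; a0=.4
for a in(.4,-.1,-.55): print(bot.inverse_kinematics([x,y,.05],down(a)))
bot.goto([x,y,.15],down(a0)); bot.line_to([x,y,.047],max_speed=.08)
bot.set_gripper(0,12); print(bot.current_opening()*92,bot.current_contact_force())
for k in range(1,9):
    t=.9*k/8
    bot.line_to([x,y,.047+.007*t],down(a0-t),max_speed=.003)
    print(round(t,2),bot.current_contact_force(),bot.current_ft_torque()[2])
bot.set_gripper(1.0); bot.hold(.3)
bot.line_to([x,y,.2]); bot.goto([.40,0,.32],down(0))
rs=[]
for n in("top","side"):
    c=bot.read_camera(n);u=proj(c,(x,y,.07)).astype(int);rs.append(cv2.resize(c["pixels"][u[1]-25:u[1]+25,u[0]-25:u[0]+25],(390,390),interpolation=0))
    if n=="top":
        H=hsv(c);h,s,v=H[...,0],H[...,1],H[...,2];pale=(h>12)&(h<34)&(s>55)&(v>110)
        for a,ce,m in blobs(pale,30):
            p=on(c,ce,.054)
            if abs(p[0]-PC[0])<.12 and abs(p[1]-PC[1])<.15: print("rest",a,p[:2])
cv2.imwrite("pics/stop4.png",np.hstack(rs)); print(bot.current_clock())
E
```

```text
[-7.76497578e-01  5.82664007e-01  1.39224478e+00  4.44089210e-16
  1.16668387e+00 -2.74729390e+00]
[-0.77649758  0.58266401  1.39224478  0.          1.16668387 -2.2472939 ]
[-0.77649758  0.58266401  1.39224478  0.          1.16668387 -1.7972939 ]
42.05348421770137 [ 2.79505319 -4.3466351  -2.87939134]
0.11 [ 2.04598513 -4.68764673 -3.58146061] 0.04720313833440318
0.23 [ 1.59102819 -4.32713257 -3.50428527] -0.026884833942393545
0.34 [ 2.64951823 -4.61261835 -2.20839148] -0.05805637887162054
0.45 [ 2.55113894 -4.33022596 -2.56982488] -0.05159999622502631
0.56 [ 2.4608098  -4.88700901 -2.17062898] -0.027187160810727133
0.68 [ 2.55100294 -4.31516855 -2.84796353] 0.004091054025383324
0.79 [ 2.00683294 -4.43569719 -3.18717612] -0.007815796287559226
0.9 [ 2.025713   -4.96698515 -2.21907046] 0.031552881818664606
rest 148 [ 0.57730597 -0.03696097]
rest 169 [ 0.57201351 -0.11657666]
rest 187 [ 0.5673793  -0.19637033]
69.85
```

View pics/stop4.png

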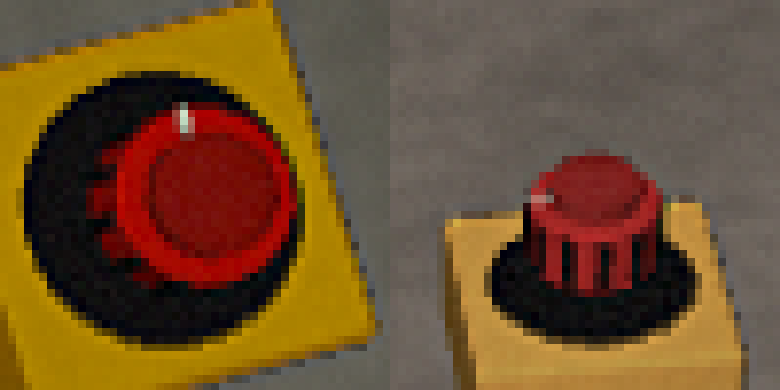

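The collar marker is back where it started, the button is up, and the rests have not moved.

```bash
python3 -c "
from workcell import bot
bot.hold(.5); print(bot.job_done())"
```

```text
the job is handed in; nothing more can be done
None
```

The job is handed in: the three rests present were tipped and stand on the glass, the stop was twisted and is up again, and the hood and lenses were not touched; the verdict itself was not returned.

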